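# Index the filter lever to its third click

### The arm

A 6-joint arm with a two-finger parallel gripper is mounted at the origin on the work surface. World frame = base frame: x ahead of the robot, y to its left, z up, the work surface at z = 0. Lengths are in m, angles in degrees, forces in N, time in s.
With the tool pointing down it reaches from about 0.4 to 0.925 m from the base axis. Payload 3.4 kg.
Tool frame: the origin (TCP) lies midway between the tips of the shut fingers; the grasp point (between the pads) lies 19 mm behind it (ctrl.grip_point_offset is the distance from the TCP to the grasp point, in m); z points along the fingers, y is the direction in which the jaws open and shut (so a half turn about z gives the same grasp; the last joint's range is limited). The gripper opens to 85 mm and grips with 20 to 120 N. Pads are 22 mm wide; open, the fingers measure 114 mm over their backs; the gripper's body (76 mm by 85 mm) begins 54 mm behind the grasp point. The pads swing forward as they close: fully open they stand 13 mm farther back than shut.
Start: joints at [64.085, 17.578, 86.31, -0, 76.112, -4.211], TCP at [0.213, 0.534, 0.231] pointing down, gripper open.
Joint ranges: [-179.03, 179.03], [-60, 130.46], [8.19, 133.38], [-81.62, 261.62], [5.75, 156.47], [-153.77, 153.77]. Speed limits (degrees/s): [147.25, 147.25, 180, 180, 180, 180].

### API

Orientations are given as a 3x3 rotation matrix whose columns are the frame's x, y, z axes.
In Python, from rig import ctrl, fingers, planner, sensors, imaging, job gives the robot as it stands. Calls block until the motion is done:
- ctrl.reach(position, orientation): joint-space move of the TCP to a pose.
- ctrl.move_l(position, ori=None, v=0.15): straight line of the TCP; ori=None keeps the orientation; v is the mean speed in m/s.
- ctrl.move_j(angles): joint-space move.
- fingers.gripper_to(opening): opening from 0.0 (shut) to 1.0 (fully open); the grip force is fixed at half the most; returns when the fingers have stopped.
- ctrl.hold(seconds).
- planner.solve_ik(position, orientation): joint angles nearest the present ones, or None.
- sensors.get_obs(): the state.
- imaging.capture(name): name is "scene" or "top" or "wrist"; returns a dict with "frame" (420x560x3 uint8, red, green, blue), "fx", "fy", "cx", "cy" (pixels), "dist_coeffs" ([k1, k2, p1, p2, k3] as OpenCV has them; the pictures are not rectified), "cam_to_world" (4x4, takes a point from camera to world coordinates). Camera axes: x right, y down, z forward; pixel columns grow to the right and rows downward; lengths in m; the calibration is good to about 2 mm. A picture is of the moment at which its call begins. There is no depth.
A pose or a line that the arm cannot do raises ctrl.IKError and nothing moves.
- job.sign_off(): hands the job in, once; it reports no verdict.
The state is a dict: "time_s": time; "joints": joint angles; "joint_vel": joint speeds; "tau": joint torques, N m; "tool_pos": TCP position; "eef_rot": TCP orientation; "contact_force": force on the tool from outside, world axes, zero at the start; "torque": the same for the moment, N m; "width": opening from 0.0 (shut) to 1.0 (fully open).
Only numpy, scipy, OpenCV 4.12 (cv2) and the standard library are available. Lean on these libraries where they do the work, as an engineer would, in place of code of your own. Each camera call takes 0.05 s, during which the arm holds its last target.

### The job

Someone left the viewer's filter lever part-way. With a fingertip, push the lever back until it is fully home (the red mark), then push it out again and count the clicks, leaving it settled in the third notch (the green mark) so that the green filter shows in the window. Never run past the third notch, only push the lever and never pinch it, and leave everything else where it stands.

Things in the scene. Friction and masses are not known exactly. Their poses are not given: they have to be found in the camera images.
- viewer: Filter viewer, fixed to the table: a low white box 120 mm (its x) by 250 mm (its y), 40 mm tall, flat top, blue ends. Origin at the centre of its underside, z up. The lever's slot runs along its y at x = -30 mm (the robot's side) in the top. Marks beside the slot show the notches: red at home (y = -45 mm), then towards +y black, black, green (third), black, black.
- window (a point): Small window in the viewer's top (40 mm above the table; viewer's x = +25 mm, y = 0) showing the filter in place: a dark blank at home, then white, yellow, green (third notch), blue, red. Look only.
- filter_lever (a joint): Lever position along the slot, m: 0 at home (end stop), growing towards the viewer's +y. Sprung notches every 18 mm; the third is 0.054, the last 0.090. Leaving a notch takes about 7 N along the slot; this falls to nothing half-way (9 mm on), and 2-3 mm beyond that the lever snaps by itself into the next notch and stays. Starts near the first or second notch.
- lever_top (a point): Centre of the lever's top, 81 mm above the table. The lever is an upright block, 24 mm along the viewer's x and 14 mm along its y (the slot), standing from 2 to 36 mm above the viewer's top, with a white cap 16 x 8 mm, 5 mm tall, on it. It does not tilt.
- home_face: The black half of the lever block (24 x 7 x 34 mm), on the side facing the home end (the viewer's -y); push on it to move the lever out. Origin at the centre of its underside, 42 mm above the table.
- out_face: The orange half of the lever block (24 x 7 x 34 mm), on the side facing the viewer's +y; push on it to move the lever home. Origin as for the black half.
- dish_a_mid (a point): Shallow round aluminium dish with a green disc on top, 72 mm across, 18 mm tall; this point is its centre. Loose; leave it alone.
- dish_b_mid (a point): Second dish, the same: 72 mm across, 18 mm tall; this point is its centre. Loose; leave it alone.
- tape_roll_mid (a point): Roll of green masking tape lying flat, 72 mm across, 22 mm tall; this point is its centre. Loose; leave it alone.
- fitting_mid (a point): Small round metal fitting with a green cap, standing on the viewer's top near its +y end, 28 mm across, 40 mm tall; this point is its centre. Loose; leave it alone.
- jar_mid (a point): Jar with a blue cap, 56 mm across, 75 mm tall; this point is its centre. Loose; leave it alone.
- plug_bin_mid (a point): Small open blue bin holding plugs, 100 x 75 mm, 45 mm tall; this point is its centre. Loose; leave it alone.
- brush_grip (a point): Hand brush 160 mm long lying on the table (this point is on its handle). Leave it alone.

How it is judged:
By the outcome, as a careful person would: the job done as asked, in the order asked, and still so for the second after the job is handed in, with the robot touching nothing.
It also fails if it takes over 64 s, if anything falls off the work surface, if the arm or the gripper's body presses on something with over 40 N, if the wrist force passes 120 N, or if a joint passes its speed limit or range.

## Working session

There is one attempt and no reset: what is moved stays moved. The work goes in short steps, each a Python script; the robot and the scene stay as the last script left them, time stands still between calls to the robot, and variables do not carry over. Pictures are saved under pics/ and viewed, and the job is handed in when it is done.

```bash
ls; mkdir -p pics; python3 - <<'E'
from rig import ctrl, fingers, planner, sensors, imaging, job
import cv2
for n in ("scene","top","wrist"):
    d=imaging.capture(n); cv2.imwrite(f"pics/{n}0.png",d["frame"][:,:,::-1]); print(n,d["fx"],d["cx"],d["cy"],d["dist_coeffs"],d["cam_to_world"])
print(sensors.get_obs())
E
```

```text
pics
scene 464.1909937790315 280.5104074115235 207.43298055479315 [-0.1241381  0.         0.         0.         0.       ] [[ 0.62999902  0.50252478 -0.59208959  1.00796993]
 [ 0.77635128 -0.42667136  0.46392913 -0.29459973]
 [-0.01949179 -0.75194441 -0.6589383   0.58819998]
 [ 0.          0.          0.          1.        ]]
top 433.32831976344096 279.2369355996505 213.5061715984898 [-0.12727926  0.          0.          0.          0.        ] [[-0.00380028 -0.99822111  0.05949937  0.49683427]
 [-0.99998032  0.0034965  -0.00520874  0.05675042]
 [ 0.00499144 -0.05951799 -0.99821475  0.79993059]
 [ 0.          0.          0.          1.        ]]
wrist 342.3178338127796 281.4635319208107 210.3976273205747 [-0.07009168  0.          0.          0.          0.        ] [[ 0.37039797  0.88289048  0.28863429  0.13866003]
 [ 0.92887177 -0.35152377 -0.11674021  0.56349276]
 [-0.00160701  0.31134458 -0.95029573  0.37296873]
 [ 0.          0.          0.          1.        ]]
{'time_s': 0.15, 'joints': array([ 6.40849488e+01,  1.76145415e+01,  8.63667415e+01,  8.83533426e-04,
        7.61137388e+01, -4.20943972e+00]), 'joint_vel': array([-0.01351483, -0.18484203, -0.19528288, -0.02147998,  0.06223453,
       -0.02723975]), 'tau': array([ 6.62805160e-04, -4.57980502e+01, -2.52218771e+01,  2.11375084e-05,
        8.38513544e-03,  1.76077742e-05]), 'tool_pos': array([0.21241664, 0.53373432, 0.23057112]), 'eef_rot': array([[-9.29094931e-01,  3.69840593e-01, -7.38266875e-04],
       [ 3.69841305e-01,  9.29093754e-01, -1.48513166e-03],
       [ 1.36657169e-04, -1.65286988e-03, -9.99998625e-01]]), 'contact_force': array([-0.48180569, -0.10159572,  0.40863417]), 'torque': array([-0.05317346, -0.01457817, -0.0010658 ]), 'width': 0.9992714707905859}
```

View pics/scene0.png

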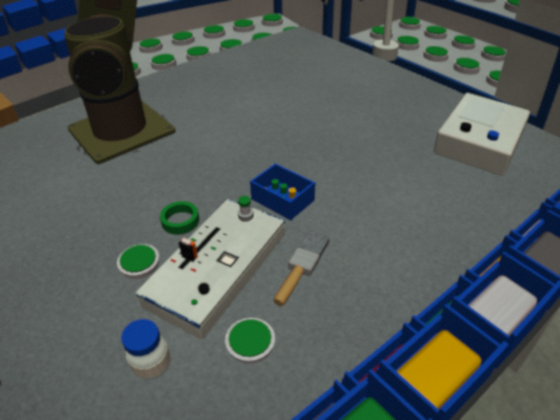

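View pics/top0.png

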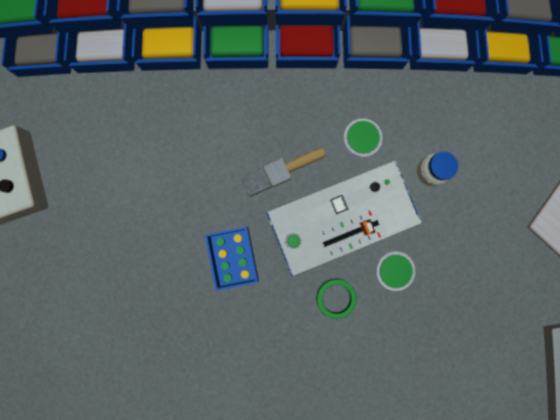

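View pics/wrist0.png

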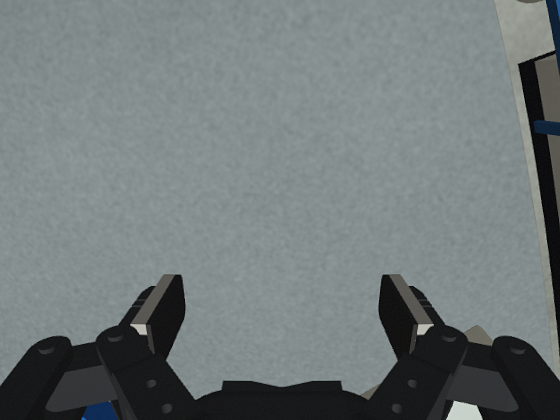

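The top view shows the viewer around (345,218), the lever at (369,228) near the red marks at about (373,212) and (379,235), and the fitting at (293,241). I'll zoom in next and measure.

```bash
cat > h.py <<'E'
from rig import ctrl, fingers, planner, sensors, imaging, job
import cv2, numpy as np
def ray(d,uv):
    K=np.array([[d["fx"],0,d["cx"]],[0,d["fy"],d["cy"]],[0,0,1]])
    p=cv2.undistortPoints(np.array(uv,float).reshape(-1,1,2),K,np.array(d["dist_coeffs"])).reshape(-1,2)
    T=np.array(d["cam_to_world"]); r=np.c_[p,np.ones(len(p))]@T[:3,:3].T
    return T[:3,3],r
def onplane(d,uv,z):
    o,r=ray(d,uv); return o+r*((z-o[2])/r[:,2])[:,None]
def proj(d,P):
    K=np.array([[d["fx"],0,d["cx"]],[0,d["fy"],d["cy"]],[0,0,1]])
    T=np.linalg.inv(d["cam_to_world"]); 
    return cv2.projectPoints(np.array(P,float).reshape(-1,1,3),cv2.Rodrigues(T[:3,:3])[0],T[:3,3],K,np.array(d["dist_coeffs"]))[0].reshape(-1,2)
def blobs(mask,amin=4):
    n,l,s,c=cv2.connectedComponentsWithStats(mask.astype(np.uint8))
    return [(s[i,4],c[i]) for i in range(1,n) if s[i,4]>=amin]
E
python3 - <<'E'
from h import *
d=imaging.capture("top"); f=d["frame"]
hsv=cv2.cvtColor(f,cv2.COLOR_RGB2HSV)
c=f[150:290,255:435]; cv2.imwrite("pics/topz.png",cv2.resize(c[:,:,::-1],None,fx=4.4,fy=4.2,interpolation=cv2.INTER_CUBIC)[:600,:800])
# viewer white top
m=((hsv[:,:,1]<40)&(hsv[:,:,2]>170)).astype(np.uint8); m=cv2.morphologyEx(m,cv2.MORPH_CLOSE,np.ones((5,5)))
cs,_=cv2.findContours(m,cv2.RETR_EXTERNAL,cv2.CHAIN_APPROX_NONE)
for k in cs:
    a=cv2.contourArea(k)
    if a>3000:
        r=cv2.minAreaRect(k); print(a,r); P=onplane(d,cv2.boxPoints(r),.04); print(P, np.linalg.norm(np.diff(P,axis=0),axis=1), P.mean(0))
roi=np.zeros(m.shape,bool); roi[160:280,262:425]=1
for name,mk in dict(red=((hsv[:,:,0]<8)|(hsv[:,:,0]>172))&(hsv[:,:,1]>110),orange=(hsv[:,:,0]>=8)&(hsv[:,:,0]<22)&(hsv[:,:,1]>120),green=(hsv[:,:,0]>45)&(hsv[:,:,0]<80)&(hsv[:,:,1]>80)).items():
    for a,cc in blobs(mk&roi,2): print(name,a,cc.round(1),onplane(d,cc,.04)[0].round(4))
E
```

```text
8696.5 ((344.0343933105469, 217.39877319335938), (66.16094970703125, 136.9099578857422), 67.85482025146484)
[[ 0.54385874  0.0722421   0.04      ]
 [ 0.63575796 -0.15499928  0.04      ]
 [ 0.5256685  -0.19787401  0.04      ]
 [ 0.43643928  0.02896663  0.04      ]] [0.24512061 0.11814369 0.24375916] [ 0.53543112 -0.06291614  0.04      ]
red 6 [369.5 212.5] [ 0.5434 -0.1069  0.04  ]
red 5 [378.6 234.4] [ 0.5045 -0.1226  0.04  ]
orange 74 [300.4 164.5] [0.629 0.015 0.04 ]
orange 74 [364.9 227.6] [ 0.5166 -0.0982  0.04  ]
green 18 [386.8 181.5] [ 0.5986 -0.1391  0.04  ]
green 10 [341.8 224.3] [ 0.5227 -0.0573  0.04  ]
green 120 [293.4 240.5] [0.4947 0.0281 0.04  ]
green 10 [350.2 245.7] [ 0.485  -0.0717  0.04  ]
green 690 [395.8 268.3] [ 0.4445 -0.1528  0.04  ]
green 11 [336. 279.] [ 0.4269 -0.0462  0.04  ]
```

```bash
python3 - <<'E'
from h import *
d=imaging.capture("scene"); f=d["frame"]
cv2.imwrite("pics/scz.png",cv2.resize(f[190:335,130:295][:,:,::-1],None,fx=4,fy=4,interpolation=cv2.INTER_CUBIC))
E
```

```text
(no output)
```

View pics/topz.png

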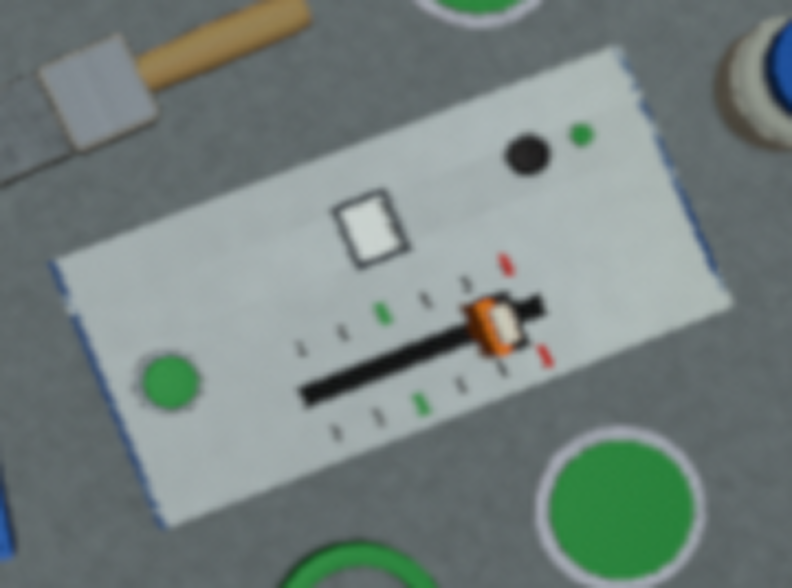

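View pics/scz.png

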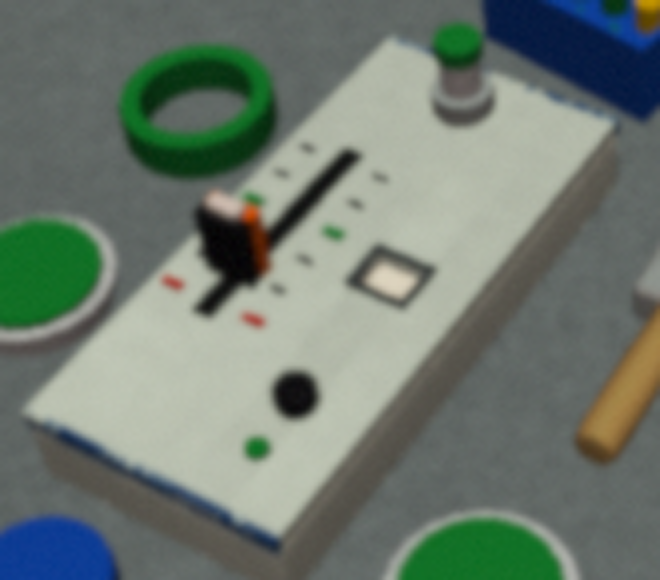

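```bash
cat >> h.py <<'E'
RED=np.array([.5240,-.1148]); GR=np.array([.5039,-.0645])
yv=np.array([-.3735,.9276]); yv/=np.linalg.norm(yv); xv=np.array([yv[1],-yv[0]])
ORG=(RED+GR)/2+.030*xv+.018*yv   # midpoint of marks is at viewer (-30,-18)
def V2W(x,y,z): return np.r_[ORG+x*xv+y*yv,z]
def W2V(p): q=np.asarray(p)[:2]-ORG; return np.array([q@xv,q@yv])
def ori(s): # tool x along s*viewer y, z down
    X=np.r_[s*yv,0]; Z=np.array([0,0,-1.]); return np.c_[X,np.cross(Z,X),Z]
E
python3 - <<'E'
from h import *
print(ORG)
d=imaging.capture("top"); f=d["frame"]; 
sub=f[215:242,355:385].astype(int)
m=np.zeros(f.shape[:2],bool); s=f.astype(int); m[218:238,362:380]=(s.min(2)>140)[218:238,362:380]
for a,c in blobs(m,3): print(a,c,W2V(onplane(d,c,.081)[0]))
for n,uv,z in [("fit",(293.4,240.5),.08),("jar",(444,166),.075),("dishA",(395.8,270),.018),("tape",(337,299),.022),("knob",(374.5,187),.04),("win",(339,204.5),.04)]:
    print(n,W2V(onplane(d,uv,z)[0]).round(4))
m=((s[:,:,0]>150)&(s[:,:,2]<110)&(s[:,:,1]<150)); m[:218]=0;m[238:]=0;m[:,:355]=0;m[:,380:]=0
for a,c in blobs(m,3): print("or",a,c,W2V(onplane(d,c,.07)[0]))
o=sensors.get_obs(); print(o["joints"])
for sg in (1,-1):
    for y in (.01,-.085):
        for z in (.2,.052): print(sg,y,z,planner.solve_ik(V2W(-.03,y,z),ori(sg)))
E
```

```text
[ 0.53505559 -0.06174742]
42 [371.47619048 218.95238095] [-0.01941486 -0.03474137]
29 [369.34482759 226.62068966] [-0.02987394 -0.02643074]
64 [375.3125  232.34375] [-0.04251497 -0.03207832]
16 [363.75  235.875] [-0.04053754 -0.01172696]
fit [-0.0032  0.0998]
jar [ 0.0164 -0.1899]
dishA [-0.1245 -0.0544]
tape [-0.1308  0.0651]
knob [ 0.0293 -0.071 ]
win [ 0.0244 -0.0001]
or 37 [366.27027027 227.54054054] [-0.02990794 -0.02324947]
or 6 [378.5 234.5] [-0.04875321 -0.03812966]
[ 6.40840431e+01  1.75947722e+01  8.63350522e+01 -7.10004657e-04
  7.61112278e+01 -4.21080211e+00]
1 0.01 0.2 [-1.19777016e+01  1.38017321e+01  9.68045785e+01 -2.54444375e-14
  6.93936894e+01 -3.39099814e+01]
1 0.01 0.052 [-1.19777016e+01  2.43362732e+01  1.07216406e+02 -2.54444375e-14
  4.84473209e+01 -3.39099814e+01]
1 -0.085 0.2 [-2.00519062e+01  1.78635017e+01  9.07297310e+01 -2.54444375e-14
  7.14067672e+01 -4.19841861e+01]
1 -0.085 0.052 [-2.00519062e+01  2.74209204e+01  1.00651266e+02 -2.54444375e-14
  5.19278133e+01 -4.19841861e+01]
-1 0.01 0.2 [-1.19777016e+01  1.38017321e+01  9.68045785e+01 -2.54444375e-14
  6.93936894e+01  1.46090019e+02]
-1 0.01 0.052 [-1.19777016e+01  2.43362732e+01  1.07216406e+02 -2.54444375e-14
  4.84473209e+01  1.46090019e+02]
-1 -0.085 0.2 [-2.00519062e+01  1.78635017e+01  9.07297310e+01 -2.54444375e-14
  7.14067672e+01  1.38015814e+02]
-1 -0.085 0.052 [-2.00519062e+01  2.74209204e+01  1.00651266e+02 -2.54444375e-14
  5.19278133e+01  1.38015814e+02]
```

```bash
cat >> h.py <<'E'
def F():
    o=sensors.get_obs(); return o["time_s"],W2V(o["tool_pos"]),o["tool_pos"][2],o["contact_force"]
def show(t=""):
    a,p,z,f=F(); print(t,round(a,2),(p*1e3).round(2),round(z*1e3,1),"Fx,Fy",round(f[:2]@xv,2),round(f[:2]@yv,2),"Fz",round(f[2],2))
E
python3 - <<'E'
from h import *
fingers.gripper_to(0.0)
ctrl.reach(V2W(-.03,.012,.16),ori(1)); show()
d=imaging.capture("wrist"); cv2.imwrite("pics/w1.png",d["frame"][:,:,::-1])
ctrl.move_l(V2W(-.03,.012,.054),v=.1); show()
ctrl.hold(.2); show()
d=imaging.capture("scene"); cv2.imwrite("pics/s1.png",cv2.resize(d["frame"][150:335,100:310][:,:,::-1],None,fx=3,fy=3,interpolation=cv2.INTER_CUBIC))
E
```

```text
3.44 [-29.51  12.6 ] 160.1 Fx,Fy 0.11 0.04 Fz 0.02
 4.7 [-29.52  11.69] 54.5 Fx,Fy -0.6 -0.23 Fz -0.03
 4.9 [-29.64  11.75] 54.6 Fx,Fy 0.22 -1.07 Fz 0.24
```

View pics/w1.png

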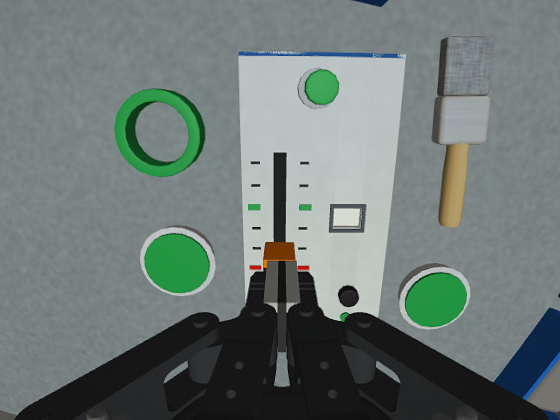

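View pics/s1.png

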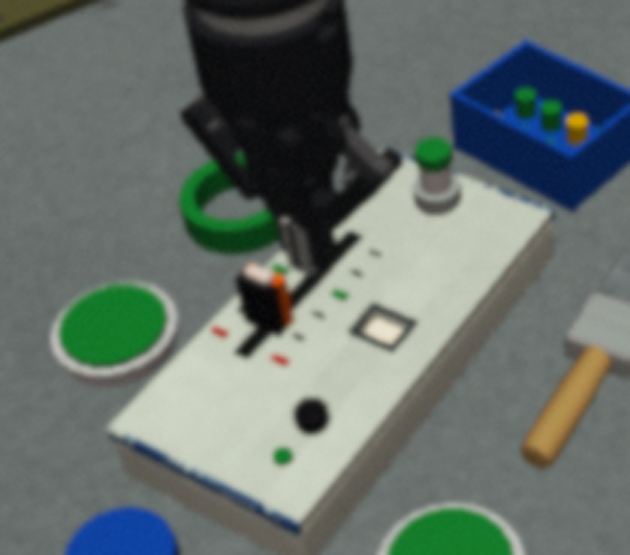

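The wrist view (lever about (280,255)) and the scene view (fingertips about (300,245), lever (265,295)) show the shut fingers in line with the slot on the orange side, with the white filter in the window. Now I'll push home.

```bash
python3 - <<'E'
from h import *
ctrl.move_l(V2W(-.03,-.004,.054),v=.06); show()
y=-.004
while y>-.038:
    y-=.0015; ctrl.move_l(V2W(-.03,y,.054),v=.02)
    t,p,z,f=F(); fy=f[:2]@yv
    print(round(t,2),round(y*1e3,1),(p*1e3).round(2),round(fy,2))
    if fy>13 : break
ctrl.hold(.3); show()
d=imaging.capture("scene"); cv2.imwrite("pics/s2.png",cv2.resize(d["frame"][190:335,130:290][:,:,::-1],None,fx=4,fy=4,interpolation=cv2.INTER_CUBIC))
E
```

```text
5.37 [-29.93  -4.66] 54.0 Fx,Fy -0.06 0.09 Fz 0.01
5.62 -5.5 [-30.09  -5.42] -0.82
5.87 -7.0 [-29.95  -6.98] -0.7
6.12 -8.5 [-30.01  -8.53] 0.27
6.37 -10.0 [-30.08  -8.95] 5.06
6.62 -11.5 [-30.07 -10.06] 5.84
6.87 -13.0 [-30.11 -12.01] 5.25
7.12 -14.5 [-30.07 -14.68] 1.21
7.37 -16.0 [-29.95 -16.84] -0.27
7.62 -17.5 [-29.84 -18.12] 0.87
7.87 -19.0 [-29.95 -19.29] -0.67
8.12 -20.5 [-29.95 -20.63] 0.56
8.37 -22.0 [-29.95 -22.11] -0.48
8.62 -23.5 [-29.98 -23.62] 0.01
8.87 -25.0 [-29.98 -25.11] -0.35
9.12 -26.5 [-30.04 -26.52] 0.15
9.37 -28.0 [-30.08 -26.95] 4.83
9.62 -29.5 [-30.15 -27.08] 9.45
9.87 -31.0 [-30.19 -27.12] 12.26
10.12 -32.5 [-30.22 -27.2 ] 17.0
 10.42 [-30.2  -27.19] 54.0 Fx,Fy 4.53 17.87 Fz 8.05
```

View pics/s2.png

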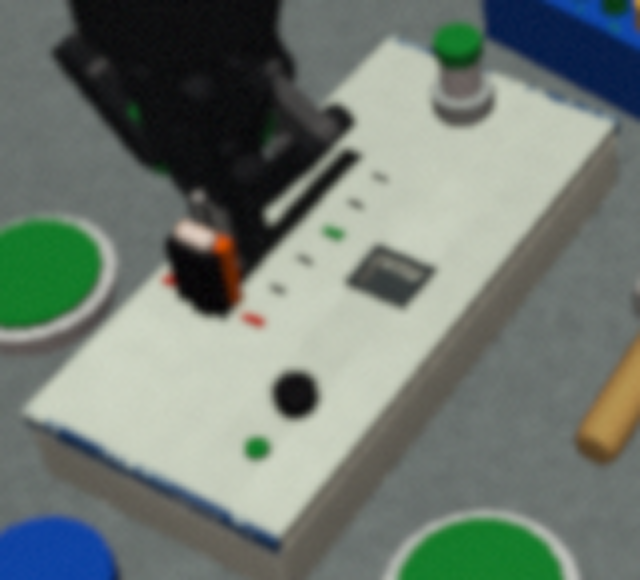

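The lever is on its stop: the TCP held at y = -27.2 mm under 18 N, and the window at (390,275) went dark. Next I'll back off, go round to the black side and push out one notch at a time.

```bash
python3 - <<'E'
from h import *
ctrl.move_l(V2W(-.03,-.012,.054),v=.05); show("off")
ctrl.move_l(V2W(-.03,-.010,.120),v=.1)
d=imaging.capture("scene"); cv2.imwrite("pics/s3.png",cv2.resize(d["frame"][190:335,130:290][:,:,::-1],None,fx=4,fy=4,interpolation=cv2.INTER_CUBIC))
ctrl.move_l(V2W(-.03,-.082,.120),v=.12)
ctrl.move_l(V2W(-.03,-.082,.054),v=.1); ctrl.hold(.2); show("down")
d=imaging.capture("scene"); cv2.imwrite("pics/s4.png",cv2.resize(d["frame"][190:335,130:290][:,:,::-1],None,fx=4,fy=4,interpolation=cv2.INTER_CUBIC))
E
```

```text
off 11.03 [-29.86 -12.34] 54.1 Fx,Fy -0.77 -0.37 Fz 0.52
down 13.64 [-29.53 -82.39] 54.8 Fx,Fy 0.37 -0.88 Fz 0.09
```

View pics/s3.png

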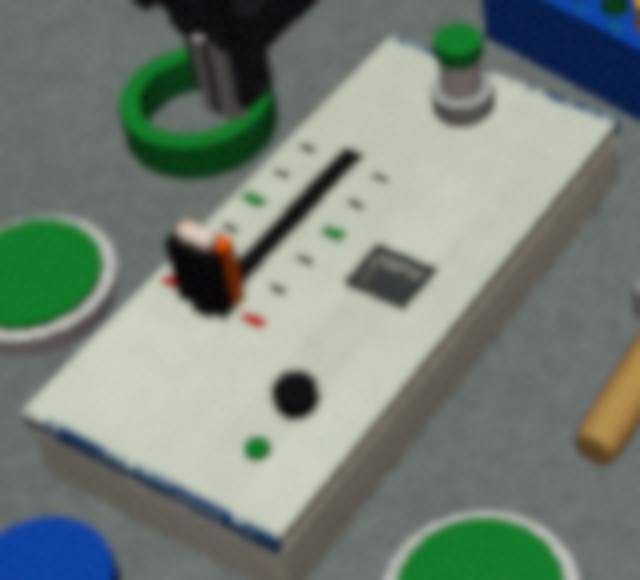

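View pics/s4.png

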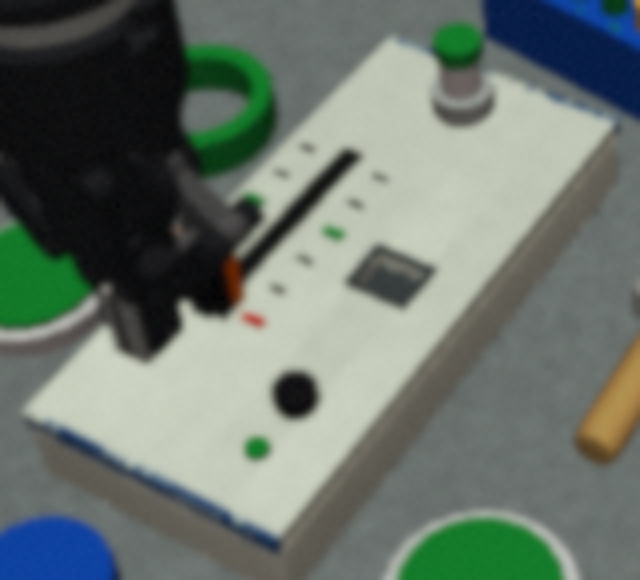

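Released, the lever stays at the red mark at (205,265) with a dark window. The fingertip is down clear on the black side at about (150,330). Now the first click.

```bash
cat >> h.py <<'E'
def push(y0,y1,step=.0015):
    y=y0
    while y<y1-1e-9:
        y=min(y+step,y1); ctrl.move_l(V2W(-.03,y,.054),v=.02)
        t,p,z,f=F(); fy=f[:2]@yv
        print(round(t,2),round(y*1e3,1),(p*1e3).round(2),round(fy,2))
        if fy<-14: print("HIGH"); break
def pic(n):
    d=imaging.capture("scene"); cv2.imwrite(f"pics/{n}.png",cv2.resize(d["frame"][190:335,130:290][:,:,::-1],None,fx=4,fy=4,interpolation=cv2.INTER_CUBIC))
    uv=proj(d,V2W(.025,0,.04)).round().astype(int)[0]; print("window rgb",d["frame"][uv[1]-1:uv[1]+3,uv[0]-2:uv[0]+3].reshape(-1,3).mean(0).round())
E
python3 - <<'E'
from h import *
ctrl.move_l(V2W(-.03,-.067,.054),v=.05); show()
push(-.067,-.0515); ctrl.hold(.2); show(); pic("s5")
E
```

```text
14.14 [-30.03 -66.49] 54.0 Fx,Fy 1.42 0.25 Fz -0.18
14.39 -65.5 [-29.94 -65.56] 0.27
14.64 -64.0 [-30.07 -63.99] 0.09
14.89 -62.5 [-29.94 -62.47] -0.56
15.14 -61.0 [-29.91 -61.98] -4.72
15.39 -59.5 [-29.91 -60.96] -7.09
15.64 -58.0 [-29.87 -59.02] -5.28
15.89 -56.5 [-29.93 -56.55] -2.9
16.14 -55.0 [-30.03 -54.01] 0.19
16.39 -53.5 [-30.22 -52.69] 0.54
16.64 -52.0 [-30.08 -51.64] 0.47
16.89 -51.5 [-30.01 -51.46] 0.41
 17.09 [-30.01 -51.54] 54.0 Fx,Fy -0.28 -0.26 Fz 1.09
window rgb [227. 220. 199.]
```

View pics/s5.png

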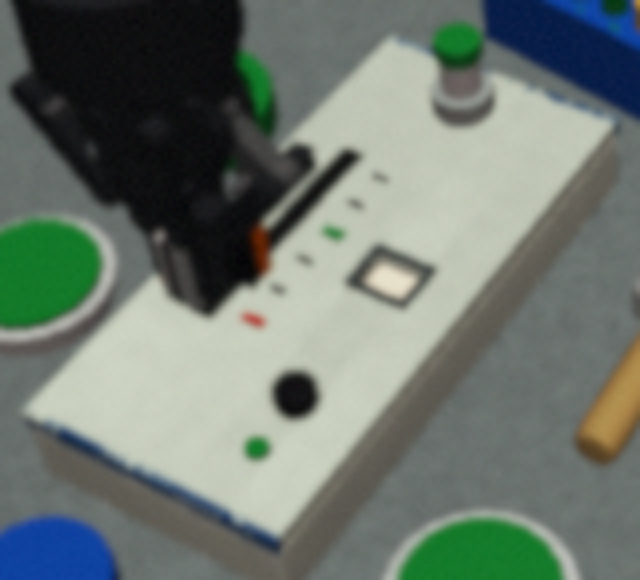

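Click one: the force peaked at 7 N, then vanished as the lever snapped ahead, and the window shows white. Next is click two.

```bash
python3 - <<'E'
from h import *
push(-.0515,-.0335); ctrl.hold(.2); show(); pic("s6")
E
```

```text
17.39 -50.0 [-30.08 -49.82] 0.59
17.64 -48.5 [-30.05 -48.37] 0.23
17.89 -47.0 [-30.03 -46.89] -0.09
18.14 -45.5 [-30.04 -45.38] 1.08
18.39 -44.0 [-29.84 -44.35] -1.34
18.64 -42.5 [-29.79 -43.82] -4.54
18.89 -41.0 [-29.75 -42.75] -5.86
19.14 -39.5 [-29.79 -40.53] -5.11
19.39 -38.0 [-29.79 -37.88] -1.96
19.64 -36.5 [-30.28 -35.5 ] -0.26
19.89 -35.0 [-30.29 -34.29] 0.02
20.14 -33.5 [-30.1  -33.21] 0.36
 20.34 [-30.01 -33.46] 54.0 Fx,Fy -0.62 -0.74 Fz -0.24
window rgb [205. 160.   7.]
```

View pics/s6.png

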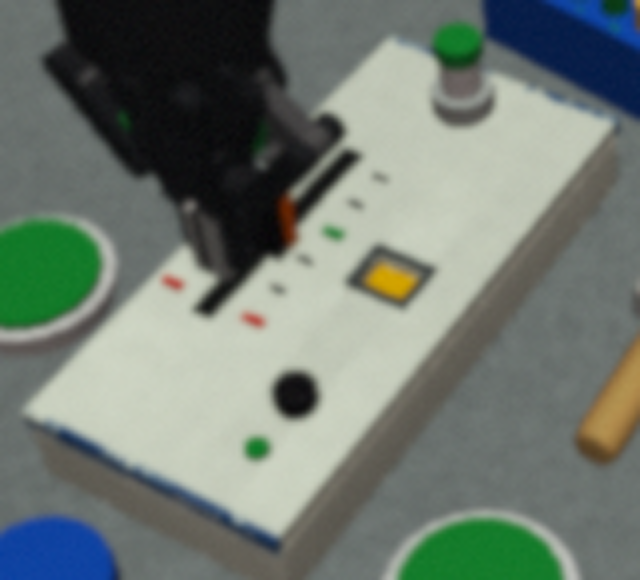

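Click two shows yellow. The third and last click stops the TCP at -15.5 mm, which leaves the tip short of the lever's resting face.

```bash
python3 - <<'E'
from h import *
push(-.0335,-.0155); ctrl.hold(.2); show(); pic("s7")
E
```

```text
20.64 -32.0 [-30.08 -31.85] -0.23
20.89 -30.5 [-30.05 -30.36] 0.78
21.14 -29.0 [-30.06 -28.84] 0.48
21.39 -27.5 [-30.06 -27.38] 0.09
21.64 -26.0 [-29.8  -26.35] -0.34
21.89 -24.5 [-29.79 -25.82] -4.76
22.14 -23.0 [-29.75 -24.55] -5.58
22.39 -21.5 [-29.77 -22.54] -4.18
22.64 -20.0 [-29.8  -19.89] -1.26
22.89 -18.5 [-30.29 -17.55] -0.09
23.14 -17.0 [-30.33 -16.3 ] -0.06
23.39 -15.5 [-30.09 -15.22] 0.01
 23.59 [-30.   -15.51] 54.0 Fx,Fy -0.55 -0.12 Fz 0.55
window rgb [ 28. 124.  47.]
```

View pics/s7.png

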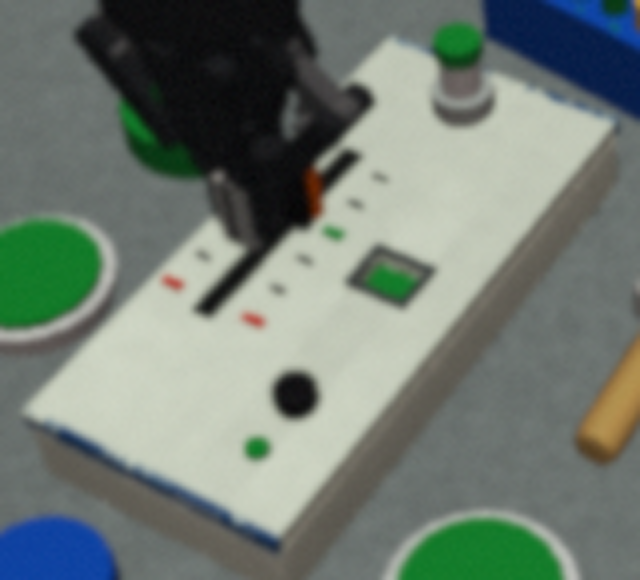

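Click three shows green. Now I'll back straight off, rise and check from above.

```bash
python3 - <<'E'
from h import *
ctrl.move_l(V2W(-.03,-.035,.054),v=.05)
ctrl.move_l(V2W(-.03,-.035,.16),v=.12)
ctrl.reach(np.array([.25,.45,.25]),ori(1)); ctrl.hold(.3); show(); pic("s8")
d=imaging.capture("top"); f=d["frame"]; cv2.imwrite("pics/t8.png",cv2.resize(f[110:320,200:470][:,:,::-1],None,fx=2.8,fy=2.8,interpolation=cv2.INTER_CUBIC))
s=f.astype(int); a=cv2.imread("pics/top0.png")[:,:,::-1].astype(int)
uv=proj(d,V2W(-.03,.009,.081))[0]; print(uv)
x0,y0=uv.round().astype(int); m=np.zeros(f.shape[:2],bool); w=(slice(y0-5,y0+6),slice(x0-6,x0+7))
m[w]=(s.min(2)>140)[w]
for ar,c in blobs(m,3): print(ar,c,(W2V(onplane(d,c,.081)[0])*1e3).round(1))
df=(np.abs(s-a).max(2)>50)
for ar,c in blobs(df,6): print("diff",ar,c.round())
E
```

```text
27.75 [-72.96 580.79] 249.9 Fx,Fy -0.2 0.59 Fz 0.23
window rgb [ 26. 113.  43.]
[349.96037714 234.7385023 ]
30 [349.56666667 234.73333333] [-29.7   9.6]
8 [355.75 237.  ] [-37.2   1.5]
diff 126 [339. 204.]
diff 146 [367. 227.]
diff 136 [348. 235.]
```

View pics/s8.png

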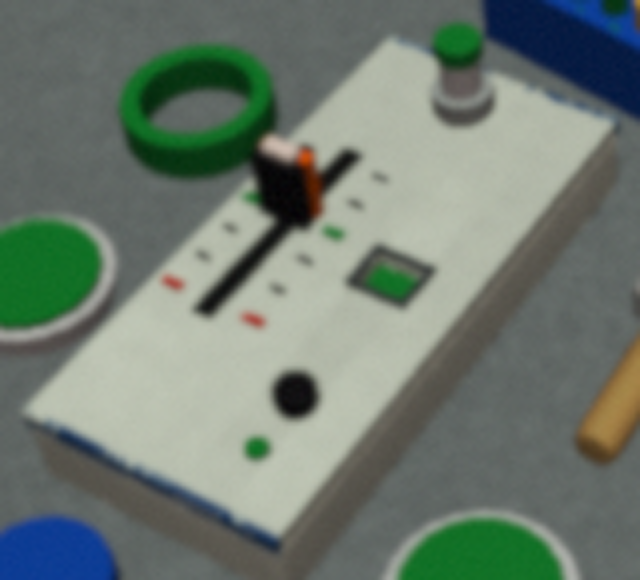

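View pics/t8.png

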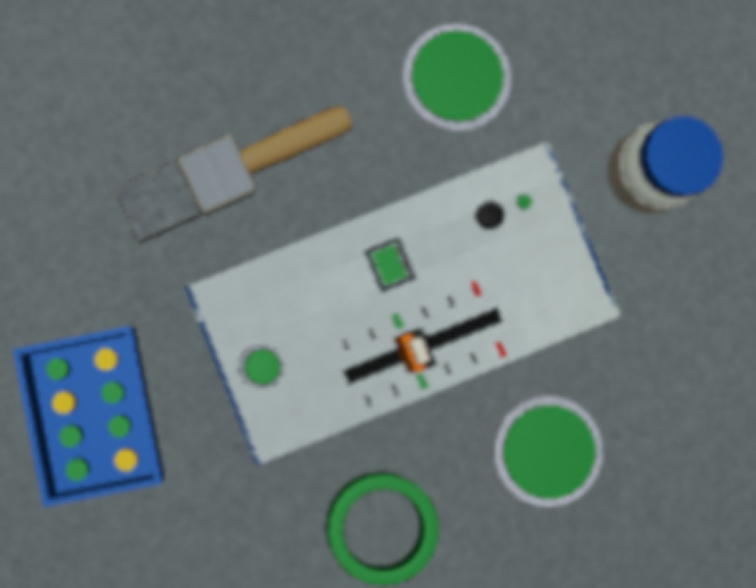

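Both views show the lever at the green marks (top crop (415,352)) and a green window at (390,264). The cap measures y = +9.6 mm where +9 was expected. Only the lever and window pixels differ from the first picture.

```bash
python3 - <<'E'
from h import *
job.sign_off()
E
```

```text
the job is handed in; nothing more can be done
```

The lever now stands in the third notch with the green filter in the window. I handed the job in at about 28 s of the 64 s allowed.

- **Pushing home:** With the fingers shut, I pushed the orange face from the first notch to the end stop. The fingertip stopped moving under about 18 N, the window went dark, and the lever stayed at the red mark when released.
- **Pushing out:** From the black face I pushed it out one notch at a time. Each click took about 6–7 N before the lever snapped ahead, and the window showed white, then yellow, then green. I stopped about 7 mm before the push position for the third notch, then backed straight off and lifted clear.
- **Last checks:** The lever cap measures 54.6 mm from home against the nominal 54 mm, within the camera calibration error. Compared with the first top picture, only the lever and the window changed. The arm touches nothing, and no check failed or disagreed.

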